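# Lock the oak chest with its safe key

### The job

Lock the oak chest: take the double-bitted safe key (the one with the rectangular bow) out of the key rack, feel for the keyway of the hand-fitted lock on the slope, push the key fully home, turn it clockwise to its stop so that the bolt shoots into the staple on the lid, turn it back home and draw it out, without forcing it. Then lay the key in the shallow wooden tray and let go of it. Leave the other key in the rack and do not disturb the things that stand about.

Things in the scene. Friction and masses are not known exactly. Their poses are not given: they have to be found in the camera images.
- key_bow (a point): Safe key to use: steel, 70 mm long, 60 g, standing loosely (leans and twists a little) in one of the rack's two holes, bow up. Point: centre of its bow, a rectangular plate 28 mm wide (key y), 9 mm thick (key x), 26 mm tall (key z). Key z runs up the shaft from tip to bow. Shaft 5 mm round; a 16 mm round collar, 4 mm thick, has its underside 33 mm below this point. Same after a half turn about z.
- key_tip (a point): Lower end of the same key, on its axis, 57 mm below the centre of the bow; same axes. The bit is here: two equal wings in one plate, 24 mm wide (key y), 4.5 mm thick (key x), reaching from the tip to 17 mm above it; the lowest 3 mm is narrower (22.5 x 3.5 mm).
- seat: Dark steel mounting plate, 60 mm (x) by 90 mm (y), fixed mid-way on the chest's slope, under the brass lock case. Origin: 25 mm out from the plate's middle, in the plane of the lock's face. z points out of the face (25 degrees from vertical, leaning to the robot's side), x up the slope (away from the robot), y to the left. The case (face 56 by 64 mm, y the longer) was fitted by hand.
- keyway (a point): Same point and axes as the seat: where the keyway should be. It truly lies 0 to 10 mm to either side along y, unmeasured: feel or look for it. A slot through the 4 mm face, 26.5 mm along y, 6.5 mm along x. The key enters along -z, its 24 x 4.5 mm bit along y, either way round, until its collar rests on the face (tip 24 mm below). It can turn only within 2 mm of home; turned, it is trapped.
- plug (a joint): Angle of the lock's plug, which turns with the key about seat z: 0 at home, growing clockwise as seen from outside the face (looking along -z), hard stop at 1.3 rad (about 75 degrees). A steady friction of about 0.05 N m resists it; it stays where it is left. The key has about 4 degrees of play in it either way.
- bolt (a joint): How far the steel bolt has been shot, 0 to 0.012 m, along seat x (up the slope), out of the case towards the staple on the lid. The key's wing pushes it by 6.5 to 9 mm during the clockwise turn to the stop; it stays there when the key is turned back (friction 1.5 N). It starts at 0 to 0.8 mm. It is the bar 14 mm wide at the upper edge of the lock case.
- chest: The oak chest, 180 mm deep (x) by 220 mm wide (y), fixed; its top slopes from 52 mm high at the front (-x) to 136 mm at the back. Origin at the centre of its underside, x towards its back.
- rack: The dark wooden key rack, a fixed block 70 mm (x) by 140 mm (y) by 45 mm high, with two slots 11 mm (x) by 29 mm (y) at 36 mm either side of its centre along y, 32 mm deep; a key hangs in each by its collar, bow up. Origin at the centre of its underside. Rack and tray may stand on either side of the chest.
- key2_bow (a point): The other key (not to be used): a round bow of 22 mm diameter and 6 mm thick, a bit on one side only. The point is the centre of its bow. It stays in the rack.
- tray: The shallow dark wooden tray, fixed, 170 mm (x) by 120 mm (y) outside, walls 5 mm thick and 20 mm high, floor 5 mm thick. Origin at the centre of its underside; z up.
- canister: Brass coin canister with knurled lid, 66 mm diameter, 75 mm high; bystander. Origin at the centre of its underside.
- tube: Clear tube of silver dollars, 44 mm diameter, 85 mm high; bystander. Origin at the centre of its underside.
- specs: Tortoiseshell spectacle case, 60 by 160 (y) mm, 38 mm high; bystander. Origin at the centre of its underside.
- bell: Bronze desk bell on a wooden foot, 84 mm diameter, 65 mm high; bystander. Origin at the centre of its underside.
- loupe: Black loupe standing on the table, 40 mm diameter, 28 mm high; bystander. Origin at the centre of its underside.
Not all that is in view belongs to the job. What is shaped like the part that bears key_bow but pink or purple is not meant.

How it is judged:
By the outcome, as a careful person would: the job done as asked, in the order asked, and still so for the second after the job is handed in, with the robot touching nothing.
It also fails if it takes over 72 s, if anything falls off the work surface, if the arm or the gripper's body presses on something with over 40 N, if the wrist force passes 120 N, or if a joint passes its speed limit or range.

### The arm

A 6-joint arm with a two-finger parallel gripper is mounted at the origin on the work surface. World frame = base frame: x ahead of the robot, y to its left, z up, the work surface at z = 0. Lengths are in mm, angles in degrees, forces in N, time in s.
With the tool pointing down it reaches from about 350 to 850 mm from the base axis. Payload 8.1 kg.
Tool frame: the origin (TCP) lies at the very end of the fingers, on their centre line; the grasp point (between the pads) lies 19 mm behind it; z points along the fingers, y is the line along which they close (so a half turn about z gives the same grasp; the last joint's range is limited). The gripper opens to 85 mm and grips with 20 to 120 N. Pads are 22 mm wide; open, the fingers measure 114 mm over their backs; the gripper's body (76 mm by 85 mm) begins 54 mm behind the grasp point. The pads swing forward as they close: fully open they stand 13 mm farther back than shut.
Start: joints at [63.461, 7.471, 85.268, -0, 87.261, -4.893], TCP at [221.305, 557.7, 231.292] pointing down, gripper open.
Joint ranges: [-169.43, 169.43], [-51.17, 129.36], [1.28, 143.12], [-76.62, 256.62], [0, 156.53], [-152.29, 152.29]. Speed limits (degrees/s): [136.94, 136.94, 159.86, 180, 180, 180].

### API

Orientations are given as [roll, pitch, yaw] about the fixed x, y, z axes, in that order (R = Rz(yaw) Ry(pitch) Rx(roll)).
In Python, from bench import sense, eyes, job, models gives the robot as it stands. The module is installed in compiled form; this text tells all that it offers.
- The arm moves only by the tool apply_moves, never from a script. Its argument "rows" is a list of rows, each a list of 6 numbers: the shift along the tool's x, y, z in mm, then the turn, a rotation vector about the tool's x, y, z in rad. In form: [[dx, dy, dz, rx, ry, rz], ...]. A call has exactly 5 rows; each row shifts and turns the commanded pose from where the row before left it, along the tool's axes as they then stand; what a row does not reach is not made up. A row lasts 1/8 s, in which the tool goes at most 62.5 mm and 10.7 degrees, less where a joint would pass 70% of its speed; a pose out of reach is approached as far as the arm can. A call is refused whole if a number of a shift passes 62.5 or a number of a turn 0.188, either way. A call with a gripper value outside its range is refused whole. "fingers" is the finger opening in mm, from 0 to 85.4, set as the call begins (left out, the last holds). The fingers move at their own pace and stop on an object; "grip_force" is the grip in N (left out, the last holds). Time passes only in rows, so rows that do not move let the fingers close, or fill a call up. It gives the time, the measured TCP pose, the force, the opening and the grip force at its end, in the units of the state.
- sense(): the state, without advancing time (a new reading comes with each control period).
- eyes.snapshot(name): name is "scene" or "side" or "wrist"; returns (picture, depth): 480x640x3 uint8, red, green, blue; 480x640 float32, mm along the optical axis (not along the pixel's ray), 0 where there is no reading.
- eyes.get_calibration(name): a dict with "intrinsics" (3x3 intrinsics, pixels), "R" (3x3) and "t" (3): a world point X has camera coordinates R X + t; the wrist camera has in their place "mount" (4x4, takes a point from camera to tool coordinates, whose origin is the TCP and whose axes are the flange's). Camera axes: x right, y down, z forward; pixel columns grow to the right and rows downward; lengths in mm; the calibration is good to about 2 mm. A picture is of the moment at which its call begins: read the wrist's pose just before it. get_calibration takes no time and is no camera call.
- job.hand_in(): hands the job in; it is judged then, once.
Trained networks look in the newest picture that a camera, given by its name, has taken for a name from the list of things; names that differ only in an ending like _2 or _b are one class to them, and where a whole thing is asked for, a point or a joint stands for the part that bears it (a point fixed in the world has none). Each returns a list of dicts, best first, with "confidence" (0 to 1); they miss things now and then, are a little off and sometimes report something else, mostly with a low value. They report only what shows in the picture. A call takes as long as a camera call. They do not tell look-alikes from the thing itself.
- models.boxes_of(name, camera): "xyz" ([x, y, z] in mm, in world coordinates, good to about 4 mm: the middle of the surface that is visible of it).
- models.cut_out(name, camera): "pixels" (480x640 bool, what is visible of it).
- models.place_of(name, camera): "xyz" ([x, y, z] in mm, in world coordinates, good to about 4 mm: a listed point, or the origin of a listed thing).
The state is a dict: "time": time; "joint_pos": joint angles; "qd": joint speeds; "joint_efforts": joint torques, N m; "tool_pos": TCP position; "tcp_rot": TCP orientation; "ft_force": force on the tool from outside, world axes, zero at the start; "wrist_torque": the same for the moment, N m; "finger_gap": finger opening in mm; "grip_force": force on a finger pad.
Only numpy, scipy, OpenCV 4.12 (cv2) and the standard library are available. Lean on these libraries where they do the work, as an engineer would, in place of code of your own. Each camera call takes 0.05 s, during which the arm holds its last target. There are 200 camera calls.

## Working session

There is one attempt and no reset: what is moved stays moved. The work goes in short steps, Python scripts to look and compute and a tool call to move; the robot and the scene stay as the last step left them, time stands still between calls to the robot, and variables do not carry over. Pictures are saved under pics/ and viewed, at most 10 in all, crops included, and the job is handed in when it is done.

Besides the shell and the picture viewer there is one more tool, called as a command line: name --pt "numbers of a row" for each row, then --argument value for the rest. apply_moves: Moves the arm, as the interface text tells. Its arguments: {"type":"object","properties":{"rows":{"type":"array"},"fingers":{"type":"number"},"grip_force":{"type":"number"}},"required":["rows"]}

```bash
ls; mkdir -p pics; python3 - <<'E'
from bench import sense, eyes, job, models
import cv2, numpy as np
print(sense())
for c in ("scene","side"):
    im,d=eyes.snapshot(c)
    cv2.imwrite(f"pics/{c}0.png",im[:,:,::-1]); np.save(f"pics/{c}d.npy",d)
    k=eyes.get_calibration(c); print(c,k)
    for n in ["key_bow","key2_bow","rack","tray","seat","chest","canister","tube","specs","bell","loupe","key_tip"]:
        r=models.place_of(n,c)
        print(n,[(np.round(x["xyz"]).tolist(),round(x["confidence"],2)) for x in r[:3]])
print(eyes.get_calibration("wrist"))
E
```

```text
pics
{'time': 0.0, 'joint_pos': array([ 6.34604865e+01,  7.51567138e+00,  8.53291550e+01, -9.64566441e-04,
        8.72607789e+01, -4.89287443e+00]), 'qd': array([0.04476129, 0.02858871, 0.0162673 , 0.06591876, 0.00616125,
       0.05506578]), 'joint_efforts': array([-3.25373803e-04, -5.69391775e+01, -5.00553989e+01, -3.15218795e-04,
        1.47455628e-02,  1.25899948e-05]), 'tool_pos': array([221.06779555, 557.20380915, 230.2397423 ]), 'tcp_rot': array([-1.79894697e+02, -8.04752072e-03,  1.58353400e+02]), 'ft_force': array([0.5736302 , 0.09452222, 0.14788567]), 'wrist_torque': array([-0.01538074,  0.03675289, -0.08567108]), 'grip_force': 0.0, 'finger_gap': 85.44521189220374}
scene {'intrinsics': array([[505.32886274,   0.        , 321.37234342],
       [  0.        , 505.32886274, 232.88635753],
       [  0.        ,   0.        ,   1.        ]]), 'R': array([[-0.51266698,  0.8585437 , -0.00867686],
       [ 0.48229311,  0.27960407, -0.83018969],
       [-0.71032804, -0.42979563, -0.55741349]]), 't': array([ 274.22682502, -201.96379196, 1594.74822914])}
key_bow [([598.0, 331.0, 57.
[... 1480 characters left out ...]
, 1.0], 0.97), ([666.0, -336.0, -0.0], 0.33)]
loupe [([437.0, 142.0, -1.0], 0.78)]
key_tip [([453.0, 415.0, 0.0], 0.79), ([597.0, 335.0, 3.0], 0.69), ([522.0, 349.0, 22.0], 0.65)]
{'intrinsics': array([[430.77515261,   0.        , 312.06928046],
       [  0.        , 430.77515261, 242.90201683],
       [  0.        ,   0.        ,   1.        ]]), 'mount': array([[-7.49241694e-04, -9.49596458e-01, -3.13474091e-01,
         7.99949881e+01],
       [ 9.99998561e-01, -2.34389831e-04, -1.68009057e-03,
         1.11771754e+00],
       [ 1.52193291e-03, -3.13474898e-01,  9.49595267e-01,
        -1.43507990e+02],
       [ 0.00000000e+00,  0.00000000e+00,  0.00000000e+00,
         1.00000000e+00]])}
```

```bash
python3 - <<'E'
import cv2,numpy as np
a=cv2.imread("pics/scene0.png");b=cv2.imread("pics/side0.png")
cv2.imwrite("pics/both0.png",cv2.resize(np.vstack([a[40:400],b[60:420]]),None,fx=.83,fy=.83))
E
```

```text
(no output)
```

View pics/both0.png

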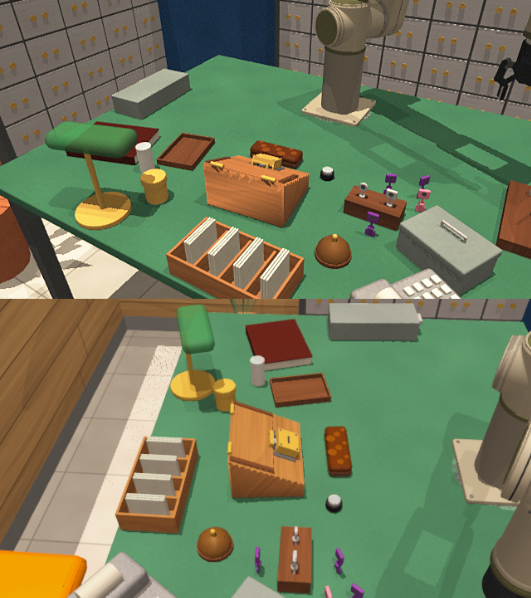

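The two pictures show the rack at about scene (375,205)·view with two steel keys. Purple and pink decoys stand on the table around it, so the steel key in the rack is the one I want. The lock case is on the chest at about (552,10), and the tray is on the right. I'll move above the rack and take a close look.

```bash
cat > h.py <<'E'
from bench import sense, eyes, job, models
import numpy as np, cv2
from scipy.spatial.transform import Rotation as Ro
def pose():
    s=sense(); return np.array(s["tool_pos"]), Ro.from_euler("xyz",s["tcp_rot"],degrees=True)
def plan(p,rpy,n,cur=None):
    """n equal rows from current (measured) pose to p,rpy; straight line"""
    p0,R0=cur or pose(); R1=rpy if isinstance(rpy,Ro) else Ro.from_euler("xyz",rpy,degrees=True)
    rv=(R0.inv()*R1).as_rotvec(); out=[]
    for i in range(n):
        Ri=R0*Ro.from_rotvec(rv*i/n)
        out.append(np.r_[Ri.inv().apply((np.array(p)-p0)/n),rv/n])
    for i,r in enumerate(out): print(i//5,"[%.1f,%.1f,%.1f,%.3f,%.3f,%.3f]"%tuple(r))
    return out
def wcam():
    p,R=pose(); M=eyes.get_calibration("wrist"); return p,R,M["intrinsics"],np.array(M["mount"])
def w2px(X,cam):
    p,R,K,M=cam; c=np.linalg.inv(M)@np.r_[R.inv().apply(np.array(X)-p),1]
    u=K@c[:3]; return u[:2]/u[2]
def px2w(u,v,d,cam):
    p,R,K,M=cam; c=np.linalg.inv(K)@np.array([u,v,1.])*d
    return R.apply((M@np.r_[c,1])[:3])+p
E
python3 -c "
from h import *
plan([521,330,200],[180,0,90],10)"
```

```text
0 [-36.3,-10.1,3.1,0.000,0.000,0.119]
0 [-37.2,-5.7,3.1,0.000,0.000,0.119]
0 [-37.6,-1.3,3.1,0.000,0.000,0.119]
0 [-37.5,3.2,3.1,0.000,0.000,0.119]
0 [-36.8,7.7,3.1,0.000,0.000,0.119]
1 [-35.7,12.0,3.1,0.000,0.000,0.119]
1 [-34.0,16.2,3.1,0.000,0.000,0.119]
1 [-31.8,20.1,3.1,0.000,0.000,0.119]
1 [-29.2,23.7,3.1,0.000,0.000,0.119]
1 [-26.2,27.0,3.1,0.000,0.000,0.119]
```

apply_moves --pt "-36.3 -10.1 3 0 0 0.119" --pt "-37.2 -5.7 3 0 0 0.119" --pt "-37.6 -1.3 3 0 0 0.119" --pt "-37.5 3.2 3 0 0 0.119" --pt "-36.8 7.7 3 0 0 0.119" --fingers 45

```text
time: 1.92
tool_pos: [372.1, 443.1, 216.3]
tcp_rot: [180.0, -0.0, 124.0]
ft_force: [-0.1, -0.0, 0.4]
finger_gap: 45.1
grip_force: 0.0
```

apply_moves --pt "-35.7 12 3 0 0 0.119" --pt "-34 16.2 3 0 0 0.119" --pt "-31.8 20 3 0 0 0.119" --pt "-29.2 23.7 3 0 0 0.119" --pt "-26 27 3 0 0 0.119"

```text
time: 2.55
tool_pos: [522.1, 329.7, 201.3]
tcp_rot: [180.0, -0.0, 89.9]
ft_force: [-0.0, -0.2, -0.7]
finger_gap: 45.3
grip_force: 0.0
```

```bash
cat > look.py <<'E'
import sys
from h import *
n=sys.argv[1]; cam=wcam(); print(cam[0],cam[1].as_euler("xyz",degrees=True))
im,d=eyes.snapshot("wrist"); cv2.imwrite(f"pics/{n}.png",im[:,:,::-1]); np.save(f"pics/{n}.npy",d)
np.savez(f"pics/{n}cam.npz",p=cam[0],q=cam[1].as_quat())
for k in sys.argv[2:]:
    for x in models.place_of(k,"wrist")[:3]: print(k,np.round(x["xyz"],1),round(x["confidence"],2),w2px(x["xyz"],cam).round())
E
python3 look.py w1 key_bow key2_bow key_tip rack
```

```text
[522.07975991 329.74859263 201.25491777] [ 1.79993392e+02 -6.52700201e-03  8.99464276e+01]
key_bow [448.5 412.7  55.8] 0.9 [195.  98.]
key_bow [519.7 347.8  75.7] 0.89 [307. 204.]
key_bow [599.5 329.1  64.7] 0.69 [425. 227.]
key2_bow [522.7 275.7  78.8] 0.79 [312. 308.]
key_tip [4.235e+02 3.217e+02 3.000e-01] 0.95 [192. 215.]
key_tip [516.8 350.5  24.3] 0.82 [304. 185.]
key_tip [596.7 331.8  -2.3] 0.8 [402. 202.]
rack [522.  313.2  -1.5] 0.77 [311. 224.]
```

View pics/w1.png

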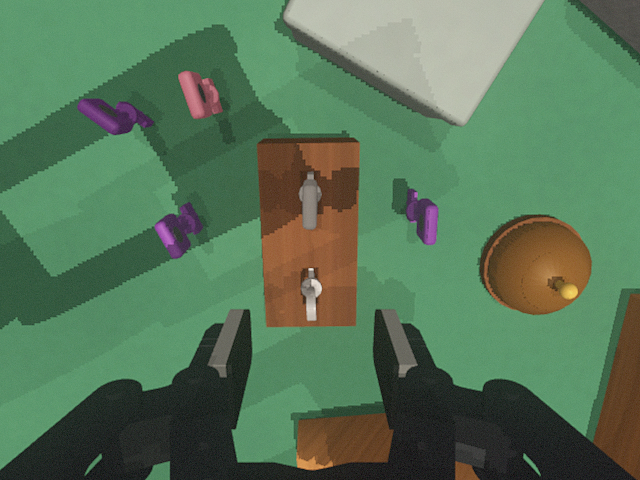

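The wrist view shows the rack with two steel keys: (310,203) has a thick plate bow, and (312,297) has a thin round ring bow. Four pink or purple look-alikes stand at (115,118), (198,95), (180,230) and (424,218). I choose (310,203), and will check it in a crop and measure it with depth.

```bash
python3 - <<'E'
from h import *
im=cv2.imread("pics/w1.png"); d=np.load("pics/w1.npy")
cv2.imwrite("pics/w1c.png",cv2.resize(im[160:330,250:370],None,fx=3.4,fy=3.4,interpolation=cv2.INTER_CUBIC))
cam=wcam()
for nm,(v0,v1) in {"key":(160,245),"k2":(255,330)}.items():
    pts=np.array([px2w(u,v,d[v,u],cam) for v in range(v0,v1) for u in range(285,340) if d[v,u]>0])
    b=pts[(pts[:,2]>62)]
    print(nm,len(b),b.min(0).round(1),b.max(0).round(1))
    t=b[b[:,2]>np.percentile(b[:,2],98)-4]
    m=t.mean(0); w,V=np.linalg.eigh(np.cov((t-m)[:,:2].T)); print("top",len(t),m.round(1),np.percentile(t,[2,98],axis=0).round(1).tolist(),"axis",V[:,1],"sd",np.sqrt(w))
    for z in (66,70,74,78,82,86,90):
        q=b[abs(b[:,2]-z)<2]; print(z,len(q),q.mean(0).round(1) if len(q) else'')
pts=np.array([px2w(u,v,d[v,u],cam) for v in range(120,340,2) for u in range(250,370,2) if d[v,u]>0])
r=pts[abs(pts[:,2]-45)<4]; bx=cv2.minAreaRect(r[:,:2].astype(np.float32)); print("rack",bx,r[:,2].mean())
E
```

```text
key 712 [515.2 337.1  68.3] [524.5 364.6  94. ]
top 613 [520.  351.3  91.2] [[515.9, 338.2, 89.1], [524.4, 363.9, 93.0]] axis [0.01324937 0.99991222] sd [2.43697364 7.70240599]
66 0 
70 12 [519.9 363.8  70.6]
74 15 [520.7 363.8  74.2]
78 17 [520.  363.7  77.9]
82 16 [520.3 363.7  81.9]
86 22 [519.9 359.7  86.1]
90 513 [520.1 351.6  90.9]
k2 299 [518.1 270.4  70.6] [524.4 290.1  88.9]
top 190 [521.  280.2  85.8] [[518.3, 271.7, 83.6], [523.6, 287.0, 87.6]] axis [-0.04119615  0.99915108] sd [1.74497538 4.4049213 ]
66 0 
70 1 [523.6 288.2  70.6]
74 18 [521.3 287.9  74. ]
78 33 [521.2 288.   78.3]
82 68 [521.2 285.1  82.2]
86 178 [521.  280.   85.9]
90 1 [523.6 281.4  88.9]
rack ((519.7617797851562, 314.86700439453125), (70.16979217529297, 140.48313903808594), 0.9232013821601868) 45.89503014209317
```

View pics/w1c.png

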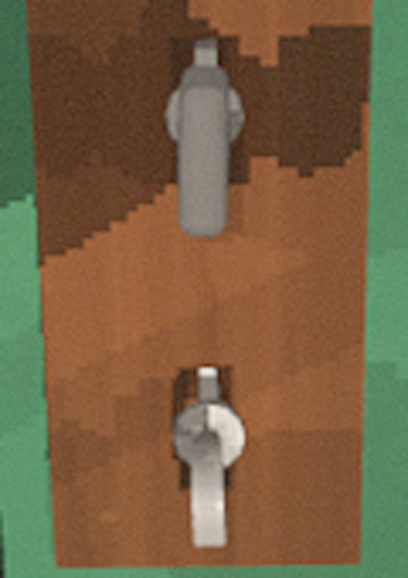

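The crop confirms it: the upper key has a 9 mm plate bow, top at z≈91, spanning y 337–364 (28 mm wide), so its bow centre is about (520, 351, 78). The lower one is the round bow.

```bash
python3 - <<'E'
from h import *
d=np.load("pics/w1.npy");cam=wcam()
b=np.array([px2w(u,v,d[v,u],cam) for v in range(160,245) for u in range(285,340) if d[v,u]>0])
b=b[b[:,2]>88.5]; A=np.c_[b[:,:2]-[520,351],np.ones(len(b))]
print(np.linalg.lstsq(A,b[:,2],rcond=None)[0])
plan([520,351,60],[180,0,89.5],5)
E
```

```text
[-1.31050161e-02 -1.55209284e-02  9.12020006e+01]
0 [4.0,-0.1,28.2,-0.000,-0.000,0.002]
0 [4.0,-0.2,28.2,-0.000,-0.000,0.002]
0 [4.1,-0.2,28.2,-0.000,-0.000,0.002]
0 [4.1,-0.2,28.2,-0.000,-0.000,0.002]
0 [4.1,-0.2,28.2,-0.000,-0.000,0.002]
```

apply_moves --pt "10 -0.7 20 0 0 0" --pt "10 -0.7 30 0 0 0" --pt "1 0 40 0 0 0" --pt "0 0 30 0 0 0" --pt "0 0 21 0 0 0"

```text
time: 3.42
tool_pos: [517.4, 352.1, 57.1]
tcp_rot: [-179.8, 0.1, 90.3]
ft_force: [-0.4, -0.2, 0.3]
finger_gap: 44.9
grip_force: 0.0
```

apply_moves --pt "0 0 0 0 0 0" --pt "0 0 0 0 0 0" --pt "0 0 0 0 0 0" --pt "0 0 0 0 0 0" --pt "0 0 0 0 0 0" --fingers 0 --grip_force 60

```text
time: 4.05
tool_pos: [520.5, 352.0, 61.6]
tcp_rot: [179.9, -0.1, 90.2]
ft_force: [0.2, -0.4, 4.6]
finger_gap: 7.8
grip_force: 62.4
```

```bash
python3 -c "
from h import *
print(sense())"
```

```text
{'time': 4.05, 'joint_pos': array([2.93903705e+01, 1.94499809e+01, 8.97026962e+01, 3.09344780e-03,
       7.07235045e+01, 2.92256965e+01]), 'qd': array([-0.00130381, -0.07014277, -0.12123894, -0.00234928,  0.04754056,
       -0.0692838 ]), 'joint_efforts': array([-1.13642262e-01, -6.06129885e+01, -4.35948050e+01, -5.75557211e-02,
        1.14894030e-02,  6.11223059e-04]), 'tool_pos': array([520.51390005, 351.96361983,  61.58386909]), 'tcp_rot': array([ 1.79893370e+02, -6.30046481e-02,  9.01637146e+01]), 'ft_force': array([ 0.2279707 , -0.36894264,  4.56668606]), 'wrist_torque': array([-0.02007718,  0.01192846,  0.04229895]), 'grip_force': 62.38486647605896, 'finger_gap': 7.753952505959178}
```

```bash
python3 - <<'E'
from h import *
for c in ("scene","side"):
    k=eyes.get_calibration(c); im=cv2.imread(f"pics/{c}0.png"); d=np.load(f"pics/{c}d.npy")
    v,u=np.mgrid[:480,:640]; C=np.stack([(u-k["intrinsics"][0,2])/k["intrinsics"][0,0]*d,(v-k["intrinsics"][1,2])/k["intrinsics"][1,1]*d,d],-1)
    W=(C-k["t"])@k["R"]
    hsv=cv2.cvtColor(im,cv2.COLOR_BGR2HSV)
    reg=(d>0)&(W[...,0]>480)&(W[...,0]<720)&(W[...,1]>-130)&(W[...,1]<160)&(W[...,2]>30)
    P=W[reg]; H=hsv[reg]
    n0=np.array([-np.sin(np.radians(25)),0,np.cos(np.radians(25))])
    h=(P-[606,20,94])@n0
    print(c,len(P),np.histogram(h,bins=np.arange(-30,40,3)))
    wood=P[abs(h)<4]; m=cv2.minAreaRect(wood[:,:2].astype(np.float32)); print("slope rect",m)
    br=P[(h>12)&(h<34)]; hb=h[(h>12)&(h<34)]
    print("brass",len(br),br.min(0),br.max(0))
    f=br[hb>np.percentile(hb,95)-4]
    A=np.c_[f[:,:2]-f[:,:2].mean(0),np.ones(len(f))]; print("face plane",np.linalg.lstsq(A,f[:,2],rcond=None)[0],f.mean(0),cv2.minAreaRect(f[:,:2].astype(np.float32)))
E
```

```text
scene 6740 (array([154, 157, 158, 158, 162, 164, 163, 233, 231, 609, 714, 369, 167,
        52,  87,  52,  47, 131,  36,   0,   0,   0,   0]), array([-30, -27, -24, -21, -18, -15, -12,  -9,  -6,  -3,   0,   3,   6,
         9,  12,  15,  18,  21,  24,  27,  30,  33,  36,  39]))
slope rect ((609.4385375976562, 21.372589111328125), (186.5337371826172, 217.95773315429688), 5.76783561706543)
brass 353 [525.62151421 -18.30209415  75.62077391] [604.67507768  48.72575936 108.61810616]
face plane [4.42449731e-01 2.76317876e-02 9.69753947e+01] [558.00218983  18.80127224  96.97539467] ((553.4443359375, 14.85490608215332), (55.1639404296875, 65.87638092041016), 2.52528715133667)
side 8339 (array([  84,   89,   93,   98,   85,  107,  101,  235,  463,  889, 1883,
       1597,  686,  290,   99,   92,   74,  189,  300,   58,    0,    0,
          0]), array([-30, -27, -24, -21, -18, -15, -12,  -9,  -6,  -3,   0,   3,   6,
         9,  12,  15,  18,  21,  24,  27,  30,  33,  36,  39]))
slope rect ((611.0030517578125, 21.481033325195312), (181.77566528320312, 223.16494750976562), 5.487859725952148)
brass 812 [527.22344103 -23.39256664  74.94162249] [692.79754615 133.29157061 149.42604161]
face plane [4.65790278e-01 2.62407720e-02 9.82000389e+01] [554.88196386  18.88576915  98.20003889] ((555.50634765625, 14.954063415527344), (52.61772537231445, 66.86018371582031), 5.647122859954834)
```

apply_moves --pt "0 0 -10 0 0 0" --pt "0 0 -20 0 0 0" --pt "0 0 -30 0 0 0" --pt "0 0 -40 0 0 0" --pt "0 0 -40 0 0 0"

```text
time: 4.68
tool_pos: [519.7, 351.5, 203.0]
tcp_rot: [180.0, -0.0, 90.2]
ft_force: [-0.0, 0.1, -0.6]
finger_gap: 8.0
grip_force: 62.0
```

```bash
cat >> h.py <<'E'
def seatR(yaw,tilt=25):
    return Ro.from_euler("z",yaw,degrees=True)*Ro.from_euler("y",-tilt,degrees=True)
def toolR(yaw,tilt=25,turn=0):
    S=seatR(yaw,tilt).as_matrix(); return Ro.from_matrix(np.c_[S[:,1],S[:,0],-S[:,2]])*Ro.from_rotvec([0,0,np.radians(turn)])
E
python3 -c "
from h import *
S=seatR(4.5); o=np.array([554,15,97]); t=o+S.apply([0,-40,100]); print(t, toolR(4.5).as_euler('xyz',degrees=True))
plan(t,toolR(4.5),10)"
```

```text
[515.00681676 -28.19251801 187.6307787 ] [1.55000000e+02 1.27222187e-14 9.45000000e+01]
0 [-38.0,-0.6,1.5,-0.044,0.002,-0.007]
0 [-38.0,-0.9,1.4,-0.044,0.002,-0.007]
0 [-38.0,-1.3,1.3,-0.044,0.002,-0.007]
0 [-38.0,-1.6,1.2,-0.044,0.002,-0.007]
0 [-37.9,-1.9,1.1,-0.044,0.002,-0.007]
1 [-37.9,-2.3,0.9,-0.044,0.002,-0.007]
1 [-37.9,-2.6,0.7,-0.044,0.002,-0.007]
1 [-37.9,-2.9,0.6,-0.044,0.002,-0.007]
1 [-37.9,-3.2,0.4,-0.044,0.002,-0.007]
1 [-37.8,-3.5,0.2,-0.044,0.002,-0.007]
```

apply_moves --pt "-38 -0.6 1.5 -0.044 0.002 -0.007" --pt "-38 -0.9 1.4 -0.044 0.002 -0.007" --pt "-38 -1.3 1.3 -0.044 0.002 -0.007" --pt "-38 -1.6 1.2 -0.044 0.002 -0.007" --pt "-38 -1.9 1.1 -0.044 0.002 -0.007"

```text
time: 5.3
tool_pos: [517.4, 160.4, 194.3]
tcp_rot: [167.2, -0.4, 92.2]
ft_force: [0.2, -0.6, -0.7]
finger_gap: 7.8
grip_force: 61.8
```

apply_moves --pt "-47 -2.8 1 -0.055 0.002 -0.009" --pt "-47 -3.2 1 -0.055 0.002 -0.009" --pt "-47 -3.6 0.5 -0.055 0.002 -0.009" --pt "-48 -4 0.5 -0.055 0.002 -0.009" --pt "0 0 0 0 0 0"

```text
time: 5.92
tool_pos: [514.5, -31.6, 185.5]
tcp_rot: [154.7, -0.1, 94.0]
ft_force: [0.9, 0.2, -0.8]
finger_gap: 8.2
grip_force: 61.9
```

```bash
python3 look.py w2 keyway seat chest key_tip key_bow; python3 -c "
import cv2;im=cv2.imread('pics/w2.png');print(im.shape)"
```

```text
[514.48972908 -31.64061713 185.50353708] [ 1.54679555e+02 -5.09221605e-02  9.39769603e+01]
keyway [550.4  11.9  97.7] 0.72 [306. 177.]
seat [549.4   9.9  94.9] 0.67 [302. 179.]
chest [605.   15.2  -1.9] 0.92 [316. 154.]
key_tip [531.5 -34.4 152.4] 0.56 [312. 296.]
key_bow [508.5 -35.4 199.3] 0.92 [310. 359.]
(480, 640, 3)
```

View pics/w2.png

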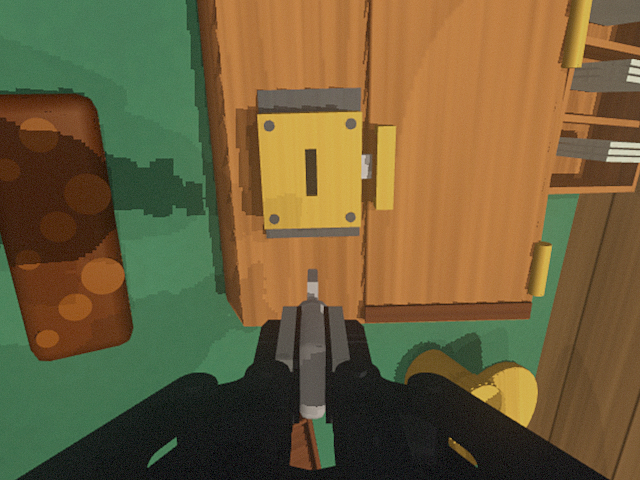

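The slot shows clearly at (311,172) in the brass face, the bolt at (366,167), and the held key's bit at (313,285). I'll measure the slot and the key's tip with the same camera.

```bash
cat > meas.py <<'E'
import sys
from h import *
n=sys.argv[1]
z=np.load(f"pics/{n}cam.npz"); M=eyes.get_calibration("wrist"); cam=(z["p"],Ro.from_quat(z["q"]),M["intrinsics"],np.array(M["mount"]))
im=cv2.imread(f"pics/{n}.png"); d=np.load(f"pics/{n}.npy"); hsv=cv2.cvtColor(im,cv2.COLOR_BGR2HSV)
K=cam[2]; v,u=np.mgrid[:480,:640]
C=np.stack([(u-K[0,2])/K[0,0]*d,(v-K[1,2])/K[1,1]*d,d],-1)
T=C@cam[3][:3,:3].T+cam[3][:3,3]      # tool frame
# brass face
br=(abs(hsv[...,0].astype(int)-24)<6)&(hsv[...,1]>130)&(hsv[...,2]>140)&(d>0)
br[int(sys.argv[2]):]=0; br[:,:240]=0; br[:,365:]=0
_,lab,st,_=cv2.connectedComponentsWithStats(br.astype(np.uint8)); br=lab==1+st[1:,4].argmax(); print("brass box",st[1+st[1:,4].argmax()])
f=T[br]; m=np.median(f,0); f=f[abs(f[:,2]-m[2])<8]
for _ in range(3):
    A=np.c_[f[:,:2]-m[:2],np.ones(len(f))]; co=np.linalg.lstsq(A,f[:,2],rcond=None)[0]; r=f[:,2]-A@co; f=f[abs(r)<2.5*r.std()+.2]
print("face plane in tool (dz/dx,dz/dy,z)",co.round(4),"rms",r.std())
nrm=np.array([-co[0],-co[1],1]); nrm/=np.linalg.norm(nrm); P0=np.r_[m[:2],co[2]]
def onplane(uv):
    o=cam[3][:3,3]; ray=(cam[3][:3,:3]@np.linalg.inv(K)@np.c_[uv,np.ones(len(uv))].T).T
    return o+ray*(((P0-o)@nrm)/(ray@nrm))[:,None]
def rect(mask,nm):
    q=onplane(np.argwhere(mask)[:,::-1].astype(float)); rc=cv2.minAreaRect(q[:,:2].astype(np.float32)); print(nm,"tool xy",np.round(rc[0],2),np.round(rc[1],1),round(rc[2],2),"mean",q.mean(0).round(2)); return q
rect(br,"face")
x0,y0,w,h=st[1+st[1:,4].argmax()][:4] if 0 else cv2.boundingRect(br.astype(np.uint8))
hole=np.zeros_like(br); hole[y0+22:y0+h-22,x0+20:x0+w-20]=1; hole&=hsv[...,2]<110
q=rect(hole,"slot"); c=q.mean(0)
ev,V=np.linalg.eigh(np.cov((q-c)[:,:2].T)); print("slot axis",np.degrees(np.arctan2(V[1,1],V[0,1])),len(q))
print("slot world",cam[1].apply(c)+cam[0],"normal world",-cam[1].apply(nrm))
# key bit in tool frame
k=(d>0)&(T[...,2]>8)&(T[...,2]<48)&(abs(T[...,1])<15)&(abs(T[...,0])<25)
b=T[k]
for zz in range(10,46,4):
    s=b[abs(b[:,2]-zz)<2]
    if len(s): print("key z",zz,len(s),"x",np.percentile(s[:,0],[3,97]).round(1),"y",np.percentile(s[:,1],[3,50,97]).round(1))
print("maxz",np.percentile(b[:,2],99.5))
E
python3 meas.py w2 236
```

```text
brass box [  257   111   106   118 10726]
face plane in tool (dz/dx,dz/dy,z) [-9.30000e-03  6.80000e-03  9.75773e+01] rms 0.6493837542489208
face tool xy [42.87  0.4 ] [56.5 64.4] 88.58 mean [44.3   0.28 97.58]
slot tool xy [42.89  0.35] [ 5.7 25.8] 88.43 mean [43.    0.37 97.59]
slot axis 178.51370687793215 474
slot world [553.47736896  14.24905123  97.48264919] normal world [-0.41982846 -0.03934804  0.90675013]
key z 10 81 x [1.2 5.1] y [-2.5  1.5  5.3]
key z 14 180 x [1.2 5.2] y [-3.3  1.3  6.2]
key z 18 5 x [2.4 4. ] y [-3.6 -1.8  3. ]
key z 22 172 x [1.6 9.4] y [-0.6  1.5  3.2]
key z 26 47 x [3.4 9.6] y [-0.6  1.5  3.2]
key z 30 40 x [-2.6  9.6] y [-1.1  1.3  3.7]
key z 34 38 x [-2.   9.7] y [-0.7  1.5  3.8]
key z 38 20 x [-2.5  9.3] y [-0.5  1.3  3.8]
key z 42 3 x [7.9 8.4] y [-0.3  0.2  2.3]
maxz 39.57622084516085
```

```bash
cat > go.py <<'E'
import sys
from h import *
# usage: gap n turn [dx dy in tool]
gap,n,turn=float(sys.argv[1]),int(sys.argv[2]),float(sys.argv[3]); dx,dy=(map(float,sys.argv[4:6]) if len(sys.argv)>5 else (0,0))
s=np.array([553.5,14.2,97.5]); k=np.array([-2.4,1.35,40])
R1=toolR(5.4); t=s-R1.apply(k+[-dx,-dy,gap]); p,R=pose()
print("target",t,"err tool",R1.inv().apply(t-p).round(2),(R.inv()*R1).as_rotvec().round(4))
if n: plan(t,R1,n)
E
python3 go.py 8 5 0
```

```text
target [531.86040653  14.56515493 140.43223912] err tool [39.27 -0.56 49.01] [ 0.0041  0.0052 -0.0158]
0 [7.9,-0.3,9.8,0.001,0.001,-0.003]
0 [7.9,-0.2,9.8,0.001,0.001,-0.003]
0 [7.9,-0.2,9.8,0.001,0.001,-0.003]
0 [7.9,-0.2,9.8,0.001,0.001,-0.003]
0 [7.9,-0.1,9.8,0.001,0.001,-0.003]
```

```bash
python3 look.py w3; python3 meas.py w3 236; python3 -c "
from h import *
print(sense()['tool_pos'],sense()['tcp_rot'],sense()['qd'])"
```

```text
[515.44375669 -26.4311577  185.086247  ] [ 1.54763452e+02 -1.16245569e-01  9.44542584e+01]
brass box [  257   123   105   113 10418]
face plane in tool (dz/dx,dz/dy,z) [-4.60000e-03  5.30000e-03  9.68106e+01] rms 0.6591000167167465
face tool xy [37.77 -0.22] [56.6 63.5] 89.08 mean [39.22 -0.26 96.81]
slot tool xy [37.19 -0.23] [ 5.8 25.5] 88.97 mean [37.4  -0.3  96.82]
slot axis 179.24712903892015 462
slot world [553.41452694  14.21954585  97.45619162] normal world [-0.41981472 -0.03914336  0.90676535]
key z 10 81 x [1.3 5.1] y [-2.9  1.1  5.5]
key z 14 183 x [1.1 5.2] y [-3.6  1.5  6.2]
key z 18 2 x [3.5 4.4] y [-2.1 -0.8  0.6]
key z 22 178 x [1.4 9.4] y [-0.6  1.5  3.2]
key z 26 45 x [2.5 9.7] y [-0.6  1.5  3.2]
key z 30 37 x [-1.8  9.8] y [-0.7  1.5  3.7]
key z 34 35 x [-2.3  9.8] y [-0.7  1.5  3.8]
key z 38 20 x [-2.7  9.5] y [-0.5  1.5  3.8]
key z 42 4 x [8.2 8.4] y [0.7 1.5 2.8]
maxz 40.14018326510947
[515.3761764  -26.42000339 184.87306756] [ 1.54775963e+02 -1.18460970e-01  9.44615271e+01] [-0.21242047  0.17228027  0.24734466 -0.00589459 -0.19639811 -0.16159804]
```

apply_moves --pt "10 -0.2 10 0.001 0.001 -0.004" --pt "10 -0.2 12 0.001 0.001 -0.004" --pt "10 -0.2 12 0.001 0.001 -0.004" --pt "10 0 11 0.001 0.001 -0.004" --pt "0 0 0 0 0 0"

```text
time: 6.9
tool_pos: [529.6, 14.7, 141.8]
tcp_rot: [155.2, 0.0, 95.3]
ft_force: [-0.2, -0.2, -0.6]
finger_gap: 8.1
grip_force: 61.8
```

```bash
python3 look.py w4; sed -i 's/^from h import \*$/from h import */' go.py; python3 go.py 0 0 0; python3 -c "
import cv2;im=cv2.imread('pics/w4.png')[100:400,200:440];cv2.imwrite('pics/w4c.png',cv2.resize(im,None,fx=2,fy=2))"
```

```text
[529.61930243  14.69369718 141.80193701] [1.55158618e+02 3.45107169e-02 9.53401295e+01]
target [535.22634786  14.88333006 133.18177683] err tool [ 0.17  0.74 10.89] [-0.0015  0.0015 -0.0009]
```

View pics/w4c.png

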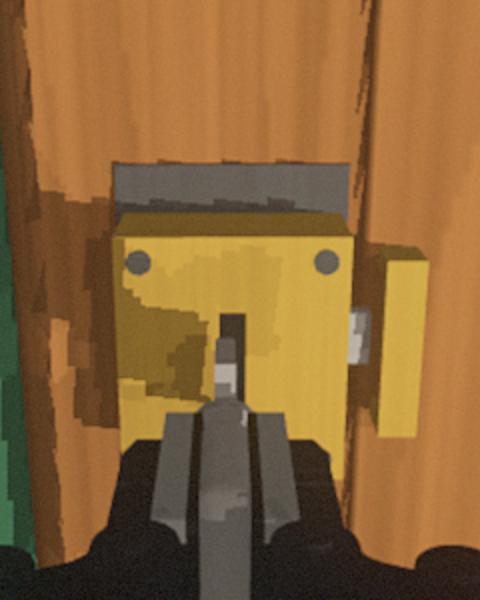

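The tip hovers about 10 mm over the slot, at (227,365) in the crop against a slot centre of about x=232, so I need a small +y shift. Then I'll feel my way down.

apply_moves --pt "0.2 0.8 3 0 0 0" --pt "0 0 3 0 0 0" --pt "0 0 2.5 0 0 0" --pt "0 0 2 0 0 0" --pt "0 0 1.5 0 0 0"

```text
time: 7.58
tool_pos: [536.1, 14.2, 132.9]
tcp_rot: [155.0, 0.1, 95.2]
ft_force: [0.2, 0.3, -0.9]
finger_gap: 8.2
grip_force: 61.8
```

apply_moves --pt "0 0 0.5 0 0 0" --pt "0 0 0.5 0 0 0" --pt "0 0 0.5 0 0 0" --pt "0 0 0.5 0 0 0" --pt "0 0 0 0 0 0"

```text
time: 8.2
tool_pos: [536.9, 14.4, 131.2]
tcp_rot: [155.0, 0.1, 95.2]
ft_force: [0.4, 0.4, -0.2]
finger_gap: 8.3
grip_force: 61.8
```

```bash
cat > f.py <<'E'
from h import *
s=sense(); p,R=pose(); T=toolR(5.4)
print("F tool",T.inv().apply(s["ft_force"]).round(1),"M",T.inv().apply(s["wrist_torque"]).round(2),s["finger_gap"],s["joint_pos"][5])
E
python3 f.py; python3 go.py 0 0 0
```

```text
F tool [0.3 0.3 0.4] M [ 0.24 -0.01  0.  ] 8.25554438414446 -15.960953541719544
target [535.22634786  14.88333006 133.18177683] err tool [ 0.67 -0.67 -2.5 ] [-0.0001  0.0022 -0.0019]
```

apply_moves --pt "0.3 -0.3 0.7 0 0 0" --pt "0 0 0.7 0 0 0" --pt "0 0 0.7 0 0 0" --pt "0 0 0.7 0 0 0" --pt "0 0 0.7 0 0 0"

```text
time: 8.82
tool_pos: [538.2, 14.8, 127.9]
tcp_rot: [155.0, 0.1, 95.2]
ft_force: [-0.7, -0.2, 0.3]
finger_gap: 8.1
grip_force: 61.8
```

```bash
python3 f.py; python3 go.py 0 0 0
```

```text
F tool [-0.1 -0.5 -0.5] M [ 0.23  0.04 -0.  ] 8.063060430702844 -15.9334724987643
target [535.22634786  14.88333006 133.18177683] err tool [ 0.39 -0.39 -6.04] [-0.      0.0022 -0.0019]
```

apply_moves --pt "0 0 1.5 0 0 0" --pt "0 0 1.5 0 0 0" --pt "0 0 1.5 0 0 0" --pt "0 0 1.5 0 0 0" --pt "0 0 1.5 0 0 0"

```text
time: 9.45
tool_pos: [541.3, 15.1, 121.1]
tcp_rot: [155.0, 0.1, 95.2]
ft_force: [0.2, 0.4, -0.2]
finger_gap: 8.0
grip_force: 61.8
```

```bash
python3 f.py; python3 go.py 0 0 0
```

```text
F tool [0.4 0.1 0.3] M [ 0.28 -0.05 -0.05] 8.008660184368825 -15.968502057008932
target [535.22634786  14.88333006 133.18177683] err tool [  0.41  -0.41 -13.57] [-0.      0.0022 -0.0019]
```

Freely in at 13.6 mm of 24. Next I'll go 7.5 mm more, then feel for the collar.

apply_moves --pt "0 0 1.5 0 0 0" --pt "0 0 1.5 0 0 0" --pt "0 0 1.5 0 0 0" --pt "0 0 1.5 0 0 0" --pt "0 0 1.5 0 0 0"

```text
time: 10.07
tool_pos: [544.5, 15.3, 114.2]
tcp_rot: [155.0, 0.1, 95.2]
ft_force: [-0.4, -0.9, -0.7]
finger_gap: 8.2
grip_force: 61.8
```

apply_moves --pt "0 0 0.5 0 0 0" --pt "0 0 0.5 0 0 0" --pt "0 0 0.4 0 0 0" --pt "0 0 0.3 0 0 0" --pt "0 0 0.3 0 0 0"

```text
time: 10.7
tool_pos: [545.3, 15.4, 112.6]
tcp_rot: [155.0, 0.1, 95.2]
ft_force: [0.6, 0.3, -0.7]
finger_gap: 7.8
grip_force: 61.8
```

```bash
python3 f.py; python3 go.py 0 0 0
```

```text
F tool [0.3 0.2 0.9] M [ 0.26  0.04 -0.02] 7.805953072905653 -16.01827635503695
target [535.22634786  14.88333006 133.18177683] err tool [  0.41  -0.44 -22.96] [ 0.0001  0.0022 -0.0019]
```

apply_moves --pt "0 0 0.4 0 0 0" --pt "0 0 0.3 0 0 0" --pt "0 0 0.3 0 0 0" --pt "0 0 0 0 0 0" --pt "0 0 0 0 0 0"

```text
time: 11.32
tool_pos: [545.7, 15.4, 111.7]
tcp_rot: [155.0, 0.1, 95.2]
ft_force: [-1.9, 0.8, 1.6]
finger_gap: 8.2
grip_force: 62.4
```

apply_moves --pt "0 0 0.3 0 0 0" --pt "0 0 0.3 0 0 0" --pt "0 0 0.2 0 0 0" --pt "0 0 0 0 0 0" --pt "0 0 0 0 0 0"

```text
time: 11.95
tool_pos: [545.9, 15.5, 111.6]
tcp_rot: [155.0, 0.1, 95.3]
ft_force: [-13.9, -0.1, 12.9]
finger_gap: 8.1
grip_force: 64.7
```

```bash
python3 f.py; python3 go.py 0 0 0
```

```text
F tool [  1.2  -7.1 -17.5] M [1.49 0.12 0.04] 8.06419232906049 -16.02840908396413
target [535.22634786  14.88333006 133.18177683] err tool [  0.39  -0.57 -24.05] [-0.0004  0.0021 -0.0016]
```

Contact at 24.05 mm means the collar is on the face. I'll ease off 0.5 mm and start turning clockwise.

apply_moves --pt "0 -0.2 -0.3 0 0 0" --pt "0 -0.1 -0.3 0 0 0" --pt "0 0 0 0 0 0.02" --pt "0 0.1 0 0 0 0.06" --pt "0 0.1 0 0 0 0.06"

```text
time: 12.58
tool_pos: [546.0, 15.4, 111.8]
tcp_rot: [155.2, -3.4, 87.8]
ft_force: [-3.2, -0.1, 5.2]
finger_gap: 7.6
grip_force: 62.9
```

```bash
python3 f.py; python3 go.py 0 0 0
```

```text
F tool [ 0.3 -0.7 -6.1] M [ 0.43  0.05 -0.05] 7.610538783144921 -7.853180492295237
target [535.22634786  14.88333006 133.18177683] err tool [  0.47  -0.72 -23.93] [ 0.0008  0.0023 -0.1446]
```

apply_moves --pt "0 0.14 -0.2 0 0 0.08" --pt "0 0.14 0 0 0 0.08" --pt "0 0.14 0 0 0 0.08" --pt "0 0.14 0 0 0 0.08" --pt "0 0.14 0 0 0 0.08"

```text
time: 13.2
tool_pos: [546.6, 15.2, 112.1]
tcp_rot: [158.2, -12.6, 66.6]
ft_force: [0.7, 0.2, 1.7]
finger_gap: 8.1
grip_force: 62.1
```

```bash
python3 f.py; python3 go.py 0 0 0
```

```text
F tool [ 0.1  1.4 -1.2] M [ 0.04  0.01 -0.03] 8.05112852726095 15.09399556531748
target [535.22634786  14.88333006 133.18177683] err tool [  0.77  -1.41 -23.93] [ 0.0015  0.0022 -0.5453]
```

apply_moves --pt "0 0.14 0 0 0 0.08" --pt "0 0.14 0 0 0 0.08" --pt "0 0.14 0 0 0 0.08" --pt "0 0.14 0 0 0 0.08" --pt "0 0.14 0 0 0 0.08"

```text
time: 13.82
tool_pos: [547.3, 14.6, 112.4]
tcp_rot: [164.6, -20.0, 43.9]
ft_force: [0.6, -0.6, -0.4]
finger_gap: 7.8
grip_force: 62.0
```

```bash
python3 f.py; python3 go.py 0 0 0
```

```text
F tool [-0.7  0.3  0.6] M [-0.03 -0.23 -0.09] 7.7593921771703895 37.94826351196947
target [535.22634786  14.88333006 133.18177683] err tool [  1.44  -2.12 -23.88] [ 0.0025  0.0021 -0.9453]
```

apply_moves --pt "0 0.13 0 0 0 0.08" --pt "0 0.13 0 0 0 0.08" --pt "0 0.13 0 0 0 0.08" --pt "0 0.07 0 0 0 0.04" --pt "0 0.05 0 0 0 0.03"

```text
time: 14.45
tool_pos: [547.6, 14.0, 112.6]
tcp_rot: [171.5, -23.7, 25.3]
ft_force: [2.1, -3.3, -0.2]
finger_gap: 8.0
grip_force: 61.7
```

```bash
python3 f.py; python3 go.py 0 0 0
```

```text
F tool [-3.5  1.5  0.9] M [-0.21 -0.54 -0.05] 7.969158354286099 55.54364157795163
target [535.22634786  14.88333006 133.18177683] err tool [  2.01  -2.41 -23.85] [ 0.003   0.0018 -1.2536]
```

apply_moves --pt "0 0.04 0 0 0 0.02" --pt "0 0.04 0 0 0 0.02" --pt "0 0.04 0 0 0 0.02" --pt "0 0 0 0 0 0" --pt "0 0 0 0 0 0"

```text
time: 15.08
tool_pos: [547.6, 14.0, 112.7]
tcp_rot: [173.0, -24.1, 21.7]
ft_force: [4.2, -3.9, -1.5]
finger_gap: 8.0
grip_force: 61.5
```

```bash
python3 f.py; python3 go.py 0 0 0
```

```text
F tool [-4.3  2.8  3. ] M [-0.45 -0.8   0.  ] 8.049103258529044 58.88269955201503
target [535.22634786  14.88333006 133.18177683] err tool [  2.05  -2.43 -23.77] [ 0.003   0.0017 -1.3122]
```

apply_moves --pt "0.1 0.2 0.2 0 0 0.02" --pt "0 0.14 0 0 0 0.02" --pt "0 0.04 0 0 0 0.02" --pt "0 0.02 0 0 0 0.01" --pt "0 0 0 0 0 0"

```text
time: 15.7
tool_pos: [547.8, 13.8, 112.6]
tcp_rot: [174.8, -24.6, 17.3]
ft_force: [2.5, -4.9, 4.9]
finger_gap: 8.1
grip_force: 62.5
```

```bash
python3 f.py; python3 go.py 0 0 0
```

```text
F tool [-5.1  3.9 -3.6] M [-0.36 -0.97 -0.06] 8.089587507500926 62.8216957011422
target [535.22634786  14.88333006 133.18177683] err tool [  2.22  -2.53 -23.87] [ 0.0026  0.0015 -1.382 ]
```

apply_moves --pt "0.1 0.2 0 0 0 0.015" --pt "0 0.1 0 0 0 0.015" --pt "0 0.04 0 0 0 0.015" --pt "0 0 0 0 0 0" --pt "0 0 0 0 0 0"

```text
time: 16.32
tool_pos: [547.8, 13.7, 112.6]
tcp_rot: [176.0, -24.7, 14.5]
ft_force: [-0.6, -4.1, 5.4]
finger_gap: 7.6
grip_force: 62.8
```

```bash
python3 f.py; python3 go.py 0 0 0
```

```text
F tool [-4.1  1.4 -5.4] M [-0.26 -0.82 -0.28] 7.602248845076081 65.3223532815694
target [535.22634786  14.88333006 133.18177683] err tool [  2.36  -2.57 -23.89] [ 0.0022  0.0015 -1.4263]
```

apply_moves --pt "0 0.02 0 0 0 0.01" --pt "0 0 0 0 0 0" --pt "0 0 0 0 0 0" --pt "0 0 0 0 0 0" --pt "0 0 0 0 0 0"

```text
time: 16.95
tool_pos: [547.8, 13.7, 112.6]
tcp_rot: [176.3, -24.8, 13.9]
ft_force: [0.2, -4.3, 6.3]
finger_gap: 7.6
grip_force: 62.8
```

```bash
python3 f.py; python3 - <<'E'
from h import *
for c in ("scene","side"):
    im,d=eyes.snapshot(c); k=eyes.get_calibration(c)
    X=k["R"]@np.array([590,18,110])+k["t"]; u=(k["intrinsics"]@X)[:2]/X[2]; u=u.astype(int); print(c,u)
    cs=[cv2.resize(i[u[1]-40:u[1]+40,u[0]-50:u[0]+50],None,fx=4,fy=4,interpolation=cv2.INTER_CUBIC) for i in (cv2.imread(f"pics/{c}0.png"),im[:,:,::-1])]
    cv2.imwrite(f"pics/bolt_{c}.png",np.hstack(cs))
a=cv2.imread("pics/bolt_scene.png");b=cv2.imread("pics/bolt_side.png");cv2.imwrite("pics/bolt.png",cv2.resize(np.vstack([a,b]),None,fx=.93,fy=.93))
E
```

```text
F tool [-4.3  2.5 -5.8] M [-0.22 -0.83 -0.32] 7.593034955795342 65.88746322295114
scene [315 231]
side [330 225]
```

View pics/bolt.png

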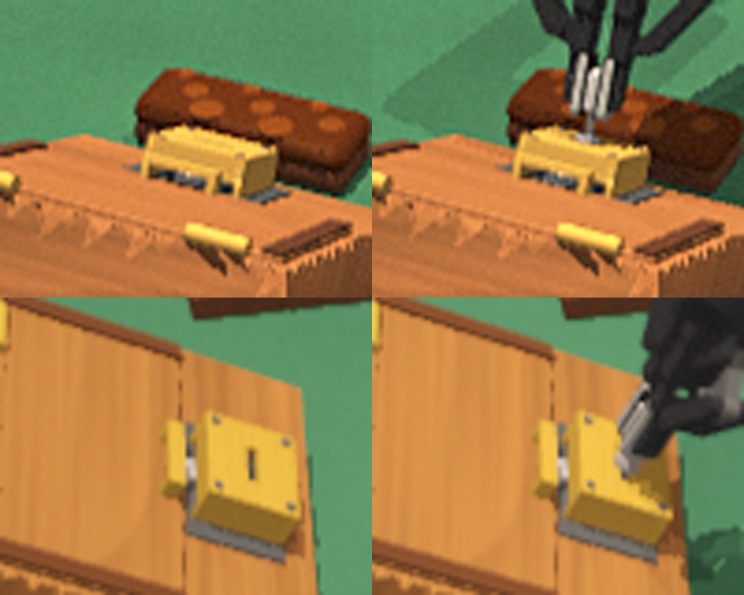

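The bolt (side view, about (560,465)) now bridges into the staple, and torque has risen to 0.3 N m, so it is at the stop. I'll turn it back home.

apply_moves --pt "-0.1 -0.2 0 0 0 -0.08" --pt "0 -0.14 -0.1 0 0 -0.08" --pt "0 -0.14 0 0 0 -0.08" --pt "0 -0.14 0 0 0 -0.08" --pt "0 -0.14 0 0 0 -0.08"

```text
time: 17.68
tool_pos: [547.4, 14.8, 112.5]
tcp_rot: [166.5, -21.3, 38.7]
ft_force: [1.1, -1.7, 5.0]
finger_gap: 8.0
grip_force: 62.4
```

apply_moves --pt "0 -0.14 0 0 0 -0.08" --pt "0 -0.14 0 0 0 -0.08" --pt "0 -0.14 0 0 0 -0.08" --pt "0 -0.14 0 0 0 -0.08" --pt "0 -0.14 0 0 0 -0.08"

```text
time: 18.3
tool_pos: [546.7, 15.4, 112.2]
tcp_rot: [159.4, -14.5, 61.7]
ft_force: [-0.9, -0.8, 5.8]
finger_gap: 8.3
grip_force: 62.8
```

```bash
python3 f.py; python3 go.py 0 0 0
```

```text
F tool [-0.7  1.6 -5.6] M [-0.19 -0.3   0.08] 8.276184943640937 20.12046281237032
target [535.22634786  14.88333006 133.18177683] err tool [  0.58  -1.54 -23.91] [ 6.000e-04  1.200e-03 -6.344e-01]
```

apply_moves --pt "0 -0.14 -0.2 0 0 -0.08" --pt "0 -0.14 0 0 0 -0.08" --pt "0 -0.14 0 0 0 -0.08" --pt "0 -0.14 0 0 0 -0.08" --pt "0 -0.14 0 0 0 -0.08"

```text
time: 18.92
tool_pos: [545.8, 15.7, 111.7]
tcp_rot: [155.6, -5.6, 83.2]
ft_force: [0.0, -2.0, 5.0]
finger_gap: 7.7
grip_force: 62.6
```

apply_moves --pt "0 -0.14 0 0 0 -0.08" --pt "0 -0.14 0 0 0 -0.08" --pt "0 -0.1 0 0 0 -0.05" --pt "0 0 0 0 0 -0.02" --pt "0 0 0 0 0 0"

```text
time: 19.55
tool_pos: [545.3, 15.7, 111.5]
tcp_rot: [155.0, -0.1, 95.0]
ft_force: [-1.2, -1.1, 5.4]
finger_gap: 8.0
grip_force: 62.8
```

```bash
python3 f.py; python3 go.py 0 0 0
```

```text
F tool [-1.   1.1 -5.5] M [-0.08 -0.26  0.01] 8.026595957818484 -15.810390347010413
target [535.22634786  14.88333006 133.18177683] err tool [ 1.400e-01 -1.000e-02 -2.394e+01] [-0.0008  0.0012 -0.0067]
```

apply_moves --pt "0 -0.04 0 0 0 -0.02" --pt "0 -0.04 0 0 0 -0.02" --pt "0 -0.04 0 0 0 -0.02" --pt "0 0 0 0 0 -0.01" --pt "0 0 0 0 0 0"

```text
time: 20.18
tool_pos: [545.2, 15.7, 111.5]
tcp_rot: [155.1, 1.6, 98.6]
ft_force: [-1.4, -1.7, 5.9]
finger_gap: 7.9
grip_force: 62.8
```

```bash
python3 f.py; python3 go.py 0 0 0
```

```text
F tool [-1.5  1.1 -6. ] M [-0.02 -0.26  0.04] 7.891737245389158 -19.81604596895904
target [535.22634786  14.88333006 133.18177683] err tool [  0.18   0.08 -23.9 ] [-0.0008  0.0012  0.0631]
```

apply_moves --pt "0 -0.03 0 0 0 -0.015" --pt "0 -0.03 0 0 0 -0.015" --pt "0 0 0 0 0 0" --pt "0 0 0 0 0 0" --pt "0 0 0 0 0 0"

```text
time: 20.8
tool_pos: [545.1, 15.7, 111.4]
tcp_rot: [155.2, 2.3, 100.2]
ft_force: [-1.1, -2.1, 5.4]
finger_gap: 8.0
grip_force: 62.8
```

```bash
python3 f.py; python3 go.py 0 0 0
```

```text
F tool [-2.   1.1 -5.4] M [-0.01 -0.32  0.02] 8.03472942624986 -21.531884752260098
target [535.22634786  14.88333006 133.18177683] err tool [  0.16   0.22 -23.93] [-0.001   0.0011  0.093 ]
```

apply_moves --pt "0 0.05 0 0 0 0.03" --pt "0 0.05 -0.2 0 0 0.03" --pt "0 0.05 0 0 0 0.03" --pt "0 -0.1 -0.2 0 0 0" --pt "0 0 0 0 0 0"

```text
time: 21.42
tool_pos: [544.8, 15.4, 111.3]
tcp_rot: [155.1, 0.2, 95.5]
ft_force: [-0.3, 1.0, 1.6]
finger_gap: 8.0
grip_force: 62.1
```

```bash
python3 f.py; python3 go.py 0 0 0
```

```text
F tool [ 1.1  0.5 -1.5] M [ 0.19  0.18 -0.03] 7.976140347044754 -16.38771507383747
target [535.22634786  14.88333006 133.18177683] err tool [  0.34   0.6  -23.9 ] [-0.0014  0.0015  0.0033]
```

apply_moves --pt "0 0 -0.6 0 0 0" --pt "0 0 -0.8 0 0 0" --pt "0 0 -0.8 0 0 0" --pt "0 0 -0.8 0 0 0" --pt "0 0 -0.8 0 0 0"

```text
time: 22.05
tool_pos: [543.7, 15.0, 115.4]
tcp_rot: [155.0, 0.2, 95.5]
ft_force: [-0.1, 1.5, -0.3]
finger_gap: 8.1
grip_force: 61.8
```

```bash
python3 f.py; python3 go.py 0 0 0
```

```text
F tool [ 1.5 -0.1  0.3] M [ 0.26  0.16 -0.04] 8.07256518826611 -16.34666632485841
target [535.22634786  14.88333006 133.18177683] err tool [  0.67  -0.17 -19.65] [-0.0002  0.0021  0.0031]
```

Coming out freely (4 mm, force under 2 N). I'll draw it fully out.

apply_moves --pt "0 0 -1.5 0 0 0" --pt "0 0 -2 0 0 0" --pt "0 0 -2 0 0 0" --pt "0 0 -2 0 0 0" --pt "0 0 -2 0 0 0"

```text
time: 22.68
tool_pos: [539.8, 14.6, 124.2]
tcp_rot: [155.0, 0.2, 95.5]
ft_force: [-0.5, 1.0, -1.3]
finger_gap: 8.1
grip_force: 61.8
```

```bash
python3 f.py; python3 go.py 0 0 0
```

```text
F tool [ 1.  -0.9  1. ] M [ 0.21  0.21 -0.03] 8.092526356120493 -16.296420680397645
target [535.22634786  14.88333006 133.18177683] err tool [  0.67  -0.29 -10.  ] [0.     0.0022 0.0031]
```

apply_moves --pt "0 0 -2 0 0 0" --pt "0 0 -2 0 0 0" --pt "0 0 -2 0 0 0" --pt "0 0 -2 0 0 0" --pt "0 0 -3 0 0 0"

```text
time: 23.3
tool_pos: [535.1, 14.1, 134.2]
tcp_rot: [155.0, 0.2, 95.5]
ft_force: [0.7, 0.3, -0.6]
finger_gap: 7.5
grip_force: 61.8
```

apply_moves --pt "-10 0 -10 0 0 0" --pt "-10 0 -15 0 0 0" --pt "-10 0 -15 0 0 0" --pt "-10 0 -15 0 0 0" --pt "0 0 0 0 0 0"

```text
time: 23.92
tool_pos: [516.7, -29.0, 186.3]
tcp_rot: [154.8, 0.3, 95.4]
ft_force: [-0.5, 0.2, -1.1]
finger_gap: 7.7
grip_force: 61.9
```

```bash
python3 look.py w5; python3 meas.py w5 236|tail -12; python3 - <<'E'
import cv2,numpy as np
a=cv2.imread("pics/w3.png")[90:250,240:410];b=cv2.imread("pics/w5.png")[90:250,240:410]
cv2.imwrite("pics/b2.png",cv2.resize(np.hstack([a,b]),None,fx=2.3,fy=2.3,interpolation=cv2.INTER_CUBIC))
E
```

```text
[516.66148531 -29.04787303 186.25526604] [154.80822149   0.26844179  95.41493816]
slot axis -179.8414683143604 460
slot world [553.43417093  14.17071843  97.45059013] normal world [-0.42072178 -0.03884915  0.90635751]
key z 10 82 x [0.8 5.1] y [-2.7  1.5  5.5]
key z 14 183 x [1. 5.] y [-3.3  1.1  6.2]
key z 18 2 x [2.6 2.8] y [-3.5  1.1  5.7]
key z 22 175 x [1.4 9.3] y [-0.6  1.5  3.2]
key z 26 45 x [4.4 9.7] y [-0.6  1.1  3.2]
key z 30 38 x [-2.   9.5] y [-0.7  1.5  3.7]
key z 34 43 x [-2.5  9.6] y [-0.7  1.5  3.8]
key z 38 16 x [-2.8  9.5] y [-0.5  1.3  3.8]
key z 42 3 x [8.  8.4] y [1.1 1.5 2.4]
maxz 39.893160667093305
```

View pics/b2.png

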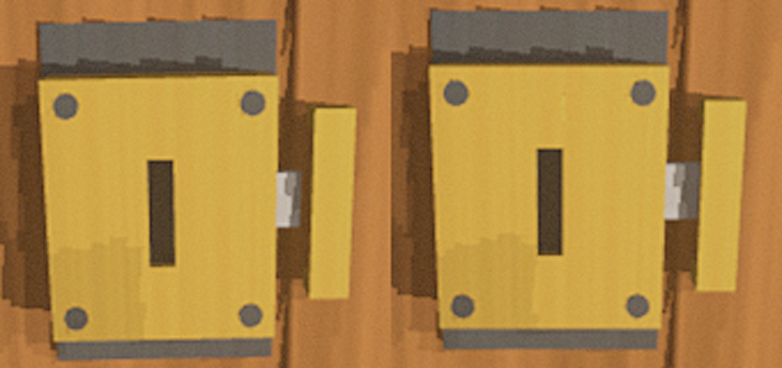

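The before/after crops show the bolt (left crop at (288,200), stopping short; right at (683,190)) now reaching in under the staple, with the slot standing straight. Next is the tray: I'll lay the key in tilted so that it only has to tip down a little.

```bash
python3 -c "
from h import *
R=Ro.from_euler('y',-50,degrees=True)*Ro.from_euler('x',180,degrees=True)
plan([539,-296,150],R,15)"
```

```text
0 [-17.9,-1.2,2.1,-0.026,0.020,0.108]
0 [-18.0,0.7,1.7,-0.026,0.020,0.108]
0 [-17.8,2.6,1.4,-0.026,0.020,0.108]
0 [-17.4,4.5,1.2,-0.026,0.020,0.108]
0 [-16.9,6.3,1.0,-0.026,0.020,0.108]
1 [-16.1,8.1,0.8,-0.026,0.020,0.108]
1 [-15.2,9.7,0.7,-0.026,0.020,0.108]
1 [-14.1,11.3,0.7,-0.026,0.020,0.108]
1 [-12.8,12.7,0.8,-0.026,0.020,0.108]
1 [-11.3,14.0,0.9,-0.026,0.020,0.108]
2 [-9.8,15.1,1.0,-0.026,0.020,0.108]
2 [-8.1,16.1,1.2,-0.026,0.020,0.108]
2 [-6.4,16.8,1.5,-0.026,0.020,0.108]
2 [-4.5,17.4,1.9,-0.026,0.020,0.108]
2 [-2.7,17.7,2.2,-0.026,0.020,0.108]
```

apply_moves --pt "-17.9 -1.2 2 -0.026 0.02 0.108" --pt "-18 0.7 1.7 -0.026 0.02 0.108" --pt "-17.8 2.6 1.4 -0.026 0.02 0.108" --pt "-17.4 4.5 1.2 -0.026 0.02 0.108" --pt "-16.9 6.3 1 -0.026 0.02 0.108"

```text
time: 24.6
tool_pos: [523.3, -117.1, 171.5]
tcp_rot: [151.7, -19.3, 70.0]
ft_force: [-0.7, 0.3, -1.2]
finger_gap: 8.0
grip_force: 61.8
```

apply_moves --pt "-16.1 8.1 0.8 -0.026 0.02 0.108" --pt "-15.2 9.7 0.7 -0.026 0.02 0.108" --pt "-14.1 11.3 0.7 -0.026 0.02 0.108" --pt "-12.8 12.7 0.8 -0.026 0.02 0.108" --pt "-11.3 14 0.9 -0.026 0.02 0.108"

```text
time: 25.22
tool_pos: [531.0, -206.2, 159.6]
tcp_rot: [158.5, -37.9, 40.9]
ft_force: [-0.0, -0.0, -0.5]
finger_gap: 8.0
grip_force: 61.8
```

apply_moves --pt "-9.8 15.1 1 -0.026 0.02 0.108" --pt "-8.1 16.1 1.2 -0.026 0.02 0.108" --pt "-6.4 16.8 1.5 -0.026 0.02 0.108" --pt "-4.5 17.4 1.9 -0.026 0.02 0.108" --pt "-2.7 17.7 2.2 -0.026 0.02 0.108"

```text
time: 25.85
tool_pos: [538.6, -295.3, 147.9]
tcp_rot: [-179.8, -49.9, -0.2]
ft_force: [-1.0, -0.3, -0.6]
finger_gap: 7.7
grip_force: 61.8
```

```bash
python3 look.py w6 tray key_tip tube; python3 - <<'E'
from h import *
R=Ro.from_euler('y',-50,degrees=True)*Ro.from_euler('x',180,degrees=True)
plan([539,-296,50],R,5)
print(sense()["joint_pos"])
E
```

```text
[ 538.59990774 -295.2791303   147.88607044] [-179.83330389  -49.94158371   -0.23979278]
tray [ 530.7 -297.4    0.7] 0.98 [316. 421.]
key_tip [ 563.9 -292.2  122.1] 0.68 [307. 297.]
tube [ 671.5 -338.2    1.3] 0.7 [364. 239.]
0 [-14.9,0.3,12.7,-0.000,0.000,0.001]
0 [-15.0,0.3,12.7,-0.000,0.000,0.001]
0 [-15.0,0.3,12.7,-0.000,0.000,0.001]
0 [-15.0,0.3,12.7,-0.000,0.000,0.001]
0 [-15.0,0.3,12.7,-0.000,0.000,0.001]
[-56.13657691 -13.00053944 128.58674835  57.97835313  48.5797762
  -0.67303405]
```

View pics/w6.png

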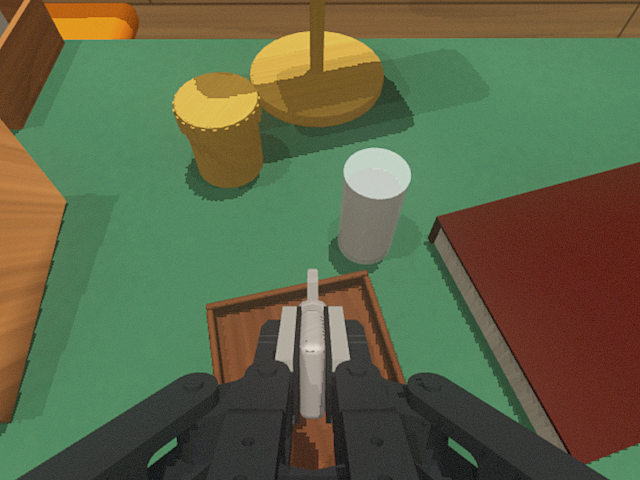

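The key is over the tray (back wall about (215–365, 275–305)), with the tube, canister and book well clear. I'll lower it.

```bash
python3 - <<'E'
from h import *
R=Ro.from_euler('y',-50,degrees=True)*Ro.from_euler('x',180,degrees=True)
plan([531,-296,50],R,5)
E
```

```text
0 [-16.0,0.3,11.5,-0.000,0.000,0.001]
0 [-16.0,0.3,11.5,-0.000,0.000,0.001]
0 [-16.0,0.3,11.5,-0.000,0.000,0.001]
0 [-16.0,0.3,11.5,-0.000,0.000,0.001]
0 [-16.0,0.3,11.5,-0.000,0.000,0.001]
```

apply_moves --pt "-20 0.3 14.4 0 0 0" --pt "-20 0.3 14.4 0 0 0" --pt "-20 0.3 14.4 0 0 0" --pt "-14 0.3 10 0 0 0" --pt "-6 0.3 4.3 0 0 0"

```text
time: 26.68
tool_pos: [531.2, -295.6, 49.7]
tcp_rot: [179.9, -49.9, 0.3]
ft_force: [-0.5, 0.1, 0.0]
finger_gap: 7.8
grip_force: 61.8
```

apply_moves --pt "-1.5 0 1.3 0 0 0" --pt "-1.5 0 1.3 0 0 0" --pt "-0.8 0 0.6 0 0 0" --pt "-0.8 0 0.6 0 0 0" --pt "0 0 0 0 0 0"

```text
time: 27.3
tool_pos: [531.4, -296.9, 45.0]
tcp_rot: [179.8, -50.0, 0.2]
ft_force: [0.3, 0.5, -0.9]
finger_gap: 7.9
grip_force: 61.8
```

apply_moves --pt "-0.8 0 0.6 0 0 0" --pt "-0.8 0 0.6 0 0 0" --pt "-0.4 0 0.3 0 0 0" --pt "0 0 0 0 0 0" --pt "0 0 0 0 0 0"

```text
time: 27.92
tool_pos: [531.2, -296.8, 42.4]
tcp_rot: [179.9, -50.0, 0.2]
ft_force: [0.2, 0.5, 0.3]
finger_gap: 8.0
grip_force: 61.8
```

apply_moves --pt "-0.8 0 0.6 0 0 0" --pt "-0.4 0 0.3 0 0 0" --pt "-0.4 0 0.3 0 0 0" --pt "0 0 0 0 0 0" --pt "0 0 0 0 0 0"

```text
time: 28.55
tool_pos: [531.5, -297.1, 41.2]
tcp_rot: [179.8, -50.0, 0.2]
ft_force: [-4.6, 1.3, 6.9]
finger_gap: 7.7
grip_force: 63.1
```

Light contact (7 N). Releasing, then backing off.

apply_moves --pt "0 0 0 0 0 0" --pt "0 0 0 0 0 0" --pt "0 0 0 0 0 0" --pt "0 0 0 0 0 0" --pt "0 0 0 0 0 0" --fingers 45

```text
time: 29.18
tool_pos: [531.1, -296.8, 40.3]
tcp_rot: [179.9, -50.0, 0.2]
ft_force: [0.2, 0.6, -0.3]
finger_gap: 45.4
grip_force: 0.0
```

apply_moves --pt "5 0 -4 0 0 0" --pt "15 0 -12 0 0 0" --pt "25 0 -20 0 0 0" --pt "40 0 -40 0 0 0" --pt "30 0 -40 0 0 0"

```text
time: 29.8
tool_pos: [516.1, -296.5, 205.4]
tcp_rot: [179.8, -50.0, 0.2]
ft_force: [0.6, -0.2, 0.2]
finger_gap: 44.9
grip_force: 0.0
```

apply_moves --pt "0 0 -20 0 0 0" --pt "0 0 0 0 -0.15 0" --pt "0 0 0 0 -0.15 0" --pt "0 0 0 0 -0.15 0" --pt "0 0 0 0 -0.15 0"

```text
time: 30.42
tool_pos: [501.0, -297.3, 217.7]
tcp_rot: [179.7, -15.4, 0.0]
ft_force: [-0.5, 0.9, -0.4]
finger_gap: 45.2
grip_force: 0.0
```

```bash
python3 look.py w7 key_bow key_tip tray; python3 -c "
from h import *
print(sense()['ft_force'],sense()['finger_gap'])
im,d=eyes.snapshot('side');cv2.imwrite('pics/s7.png',im[:,:,::-1])
a=cv2.imread('pics/w7.png');b=cv2.resize(im[:,:,::-1],(640,480))
cv2.imwrite('pics/f7.png',cv2.resize(np.vstack([a,b[60:400]]),None,fx=.73,fy=.73))"
```

```text
[ 500.95278203 -297.27940568  217.65300336] [ 1.79740545e+02 -1.53952335e+01  3.10997116e-02]
key_bow [ 496.5 -296.4   17.8] 0.6 [310. 275.]
key_tip [ 552.9 -295.2   20.1] 0.89 [309. 207.]
tray [ 5.374e+02 -2.985e+02 -1.000e-01] 0.6 [313. 226.]
[-0.03023662  0.16284516  0.62994135] 45.41971425192754
```

View pics/f7.png

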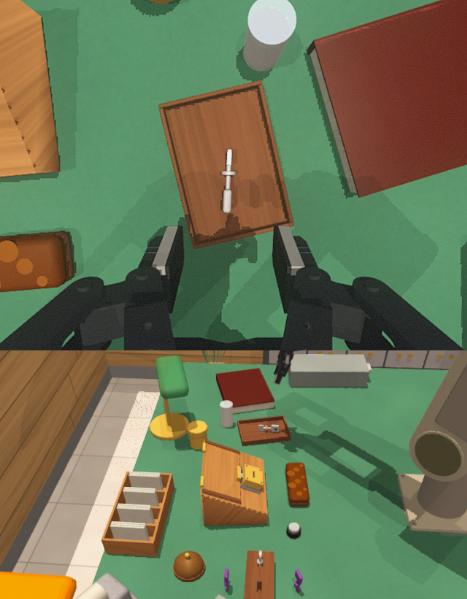

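The key lies in the tray at (228,180), the other key is still in the rack, nothing else was disturbed, and the gripper is clear. Handing in.

```bash
python3 -c "
from bench import job
print(job.hand_in())"
```

```text
the job is handed in; nothing more can be done
None
```

The chest is locked: the bolt is in the staple, and I turned the safe key back home, drew it out and left it lying in the tray. The job is handed in at about 31 s, with no verdict returned.

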